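# Sweep the red caps off the packing board into the blue tray

### The job

Use your fingertips as a broom: sweep the three loose red caps along the board and over its open end so that all three drop into the blue tray, and none into the grey one. Only push the caps gently: do not pinch them, lift them or press down on them. Leave the yellow-lidded tin standing where it is on the board, and do not disturb the spray bottle or the clear box.

Things in the scene. Friction and masses are not known exactly. Their poses are not given: they have to be found in the camera images.
- board: Raised sweeping board, fixed: white top 220 mm (its x) by 320 mm (its y), its upper face 70 mm above the table. Origin on the table under its centre; z up. Steel rims 8 mm thick run along both long sides (at x = -106 and +106 mm), 12 mm higher than the white face; both short ends (y = -160 and +160 mm) are open, and a tray stands at each.
- cap1_center (a point): Red screw cap, a solid disc 32 mm in diameter and 16 mm high, about 20 g, lying flat and loose on the board, slides easily; this point is its centre, 8 mm above its underside.
- cap2_center (a point): Red screw cap, a solid disc 32 mm in diameter and 16 mm high, about 20 g, lying flat and loose on the board, slides easily; this point is its centre, 8 mm above its underside.
- cap3_center (a point): Red screw cap, a solid disc 32 mm in diameter and 16 mm high, about 20 g, lying flat and loose on the board, slides easily; this point is its centre, 8 mm above its underside.
- blue_tray: Blue open tray, fixed, 200 mm (its x) by 120 mm (its y), 60 mm high, walls and floor 4 mm; origin on the table under its centre, axes parallel to the board's. It stands with a 2 mm gap against one open end of the board (which end varies), its rim 10 mm below the board's face, so that a cap pushed over that end drops into it.
- grey_tray: Grey open tray like the blue one, at the other open end of the board; it must get nothing.
- tin: Seasoning tin, steel with a yellow lid, 48 mm in diameter and 50 mm high, standing loose on the board 60 to 70 mm from the board's centre line on its +x side (the caps start on the -x side); origin at the centre of its underside.
- spray_bottle: Spray bottle, clear with a white trigger head, 74 mm in diameter and about 200 mm high, standing on the table to the robot's right; origin under its centre.
- clear_box: Clear plastic box with a red lid and clips, 166 by 206 mm and 100 mm high, on the table to the robot's left; origin under its centre.

How it is judged (in metres and radians):
At the end, for the whole second after the job is handed in: All three caps lie at rest in the blue tray, their centres inside its walls and below its rim (60 mm); the tin stands upright on the board within 15 mm of where it was (x of cap1_center in the frame of blue_tray between -0.098 and 0.098 m and y of cap1_center in the frame of blue_tray between -0.058 and 0.058 m and z of each of cap1_center, cap2_center, cap3_center in the frame of blue_tray below 0.06 m and linear speed of each of cap1, cap2, cap3 below 0.03 m/s and x of cap2_center in the frame of blue_tray between -0.098 and 0.098 m and y of cap2_center in the frame of blue_tray between -0.058 and 0.058 m and x of cap3_center in the frame of blue_tray between -0.098 and 0.098 m and y of cap3_center in the frame of blue_tray between -0.058 and 0.058 m and distance of tin from where it was at the start of the episode below 0.015 m and angle between tin's own z axis and vertical below 0.15 rad); the robot touches nothing.
It fails at once if a cap is lifted: its centre comes more than 95 mm above the table (it lies at 78 mm on the board) (height (world z) of any of cap1_center, cap2_center, cap3_center above 0.095 m).
It fails at once if a cap is pinched or pressed hard: the fingers bear on it with more than 15 N (contact force between the fingers and cap1 above 15 N or contact force between the fingers and cap2 above 15 N or contact force between the fingers and cap3 above 15 N).
It fails at once if the tin is moved by more than 15 mm or tipped (distance of tin from where it was at the start of the episode above 0.015 m or angle between tin's own z axis and vertical above 0.3 rad).
It fails at once if the spray bottle or clear box is moved by more than 20 mm or tipped (distance of any of spray_bottle, clear_box from where it was at the start of the episode above 0.02 m or angle between any of spray_bottle, clear_box's own z axis and vertical above 0.3 rad).
It also fails if it takes over 64 s, if anything falls off the work surface, if the arm or the gripper's body presses on something with over 40 N, if the wrist force passes 120 N, or if a joint passes its speed limit or range.

### The arm

A 7-joint arm with a two-finger parallel gripper is mounted at the origin on the work surface. World frame = base frame: x ahead of the robot, y to its left, z up, the work surface at z = 0. Lengths are in mm, angles in degrees, forces in N, time in s.
With the tool pointing down it reaches from about 425 to 875 mm from the base axis. Payload 4.7 kg.
Tool frame: the origin (TCP) lies midway between the tips of the shut fingers; the grasp point (between the pads) lies 19 mm behind it (r.grip_depth is the distance from the TCP to the grasp point, in mm); z points along the fingers, y is the line along which they close (so a half turn about z gives the same grasp; the last joint's range is limited). The gripper opens to 85 mm and grips with 20 to 120 N. Pads are 22 mm wide; open, the fingers measure 114 mm over their backs; the gripper's body (76 mm by 85 mm) begins 54 mm behind the grasp point. The pads swing forward as they close: fully open they stand 13 mm farther back than shut.
Start: joints at [-75.51, 18.392, -4.016, 83.108, 1.295, 78.541, -3.26], TCP at [153.775, 631.568, 231.349] pointing down, gripper open.
Joint ranges: [-163.93, 163.93], [-17.29, 119.83], [-79.2, 71.16], [3.27, 140.29], [-89.18, 269.18], [5.43, 117.66], [-154.24, 154.24]. Speed limits (degrees/s): [147.25, 147.25, 180, 180, 180, 180, 180].

### API

Orientations are given as a 3x3 rotation matrix whose columns are the frame's x, y, z axes.
In Python, from station import r gives the robot as it stands.
- The arm moves only by the tool drive_tool, never from a script. Its argument "deltas" is text: rows parted by semicolons, each of 7 numbers parted by spaces: the shift along the tool's x, y, z in m, then the turn, a rotation vector about the tool's x, y, z in rad, then the gripper command: -1 is shut, 1 is fully open, values between are in proportion. In form: dx dy dz rx ry rz fingers; .... A call has 1 to 5 rows; each row shifts and turns the commanded pose from where the row before left it, along the tool's axes as they then stand; what a row does not reach is not made up. A row lasts 1/10 s, in which the tool goes at most 50 mm and 8.59 degrees, less where a joint would pass 70% of its speed; a pose out of reach is approached as far as the arm can. A call with a gripper value outside its range is refused whole. The fingers move at their own pace and stop on an object; the grip force is fixed at half the most. Time passes only in rows, so rows that do not move let the fingers close. It gives the time, the measured TCP pose, the force, the opening and the grip force at its end, in the units of the state.
- r.get_obs(): the state, without advancing time (a new reading comes with each control period).
- r.read_camera(name): name is "scene" or "side" or "wrist"; returns the picture (480x640x3 uint8, red, green, blue); there is no depth.
- r.camera_model(name): a dict with "mtx" (3x3 intrinsics, pixels), "T" (4x4, takes a point from camera to world coordinates); the wrist camera has in their place "T_tool_cam" (4x4, takes a point from camera to tool coordinates, whose origin is the TCP and whose axes are the flange's). Camera axes: x right, y up, looking along -z (the intrinsics and any distortion apply to the point x, -y, -z); pixel columns grow to the right and rows downward; lengths in mm; the calibration is good to about 2 mm. A picture is of the moment at which its call begins: read the wrist's pose just before it. camera_model takes no time and is no camera call.
- r.finish_job(): hands the job in; it is judged then, once.
Trained networks look in the newest picture that a camera, given by its name, has taken for a name from the list of things; names that differ only in an ending like _2 or _b are one class to them, and where a whole thing is asked for, a point or a joint stands for the part that bears it (a point fixed in the world has none). Each returns a list of dicts, best first, with "confidence" (0 to 1); they miss things now and then, are a little off and sometimes report something else, mostly with a low value. They report only what shows in the picture. A call takes as long as a camera call.
- r.boxes_of(target, camera): "bbox" ([left, top, width, height] in pixels, round what is visible of it).
- r.outline_of(target, camera): "region" (480x640 bool, what is visible of it) and "bbox" ([left, top, width, height] in pixels, round what is visible of it).
- r.tip_of(target, camera): "centre" ([column, row] in pixels: a listed point, or the origin of a listed thing).
The state is a dict: "time": time; "q": joint angles; "dq": joint speeds; "tau": joint torques, N m; "eef_pos": TCP position; "tcp_rot": TCP orientation; "ft_force": force on the tool from outside, world axes, zero at the start; "ft_torque": the same for the moment, N m; "opening": finger opening in mm; "finger_force": force on a finger pad.
Only numpy, scipy, OpenCV 4.12 (cv2) and the standard library are available. Lean on these libraries where they do the work, as an engineer would, in place of code of your own. Each camera call takes 0.05 s, during which the arm holds its last target. There are 200 camera calls.

## Working session

There is one attempt and no reset: what is moved stays moved. The work goes in short steps, Python scripts to look and compute and a tool call to move; the robot and the scene stay as the last step left them, time stands still between calls to the robot, and variables do not carry over. Pictures are saved under pics/ and viewed, at most 10 in all, crops included, and the job is handed in when it is done.

Besides the shell and the picture viewer there is one more tool, called after ">>>" in YAML: its name, and indented under it one key for each argument. drive_tool: Moves the arm, as the interface text tells. Its arguments: {"type":"object","properties":{"deltas":{"type":"string"}},"required":["deltas"]}

```bash
mkdir -p pics; cat > h.py <<'E'
import numpy as np, cv2
from station import r
def ray(cam,px,z):
    m=r.camera_model(cam); K=np.array(m["mtx"],float); T=np.array(m["T"],float)
    d=np.linalg.inv(K)@[px[0],px[1],1]; d=T[:3,:3]@(d*[1,-1,-1]); o=T[:3,3]
    return o+d*(z-o[2])/d[2]
def proj(cam,p):
    m=r.camera_model(cam); K=np.array(m["mtx"],float); T=np.array(m["T"],float)
    c=np.linalg.inv(T)@np.append(p,1); c=c[:3]*[1,-1,-1]; u=K@c; return u[:2]/u[2]
def save(cam,n,im=None):
    im=r.read_camera(cam) if im is None else im
    cv2.imwrite(f"pics/{n}.png",im[:,:,::-1]); return im
E
python3 - <<'E'
from h import *
np.set_printoptions(precision=1,suppress=True)
o=r.get_obs(); print(o["time"],o["eef_pos"],o["tcp_rot"],o["opening"])
for c in("scene","side"):
    save(c,c+"0"); print(c,r.camera_model(c)["T"][:3,3], {k for k in r.camera_model(c)})
    for t,z in(("cap1_center",78),("tin",70),("board",0),("blue_tray",0),("grey_tray",0),("spray_bottle",0),("clear_box",0)):
        for d in r.tip_of(t,c)[:4]: print(t,round(d["confidence"],2),np.array(d["centre"]),ray(c,d["centre"],z))
E
```

```text
0.0 [153.7 631.  230.2] [[-1.   0.2 -0. ]
 [ 0.2  1.  -0. ]
 [-0.  -0.  -1. ]] 85.35849204248042
scene [1328.4  277.4 1273. ] {'T', 'mtx'}
cap1_center 0.52 [289.1 228.5] [516.6 -53.   78. ]
tin 0.73 [300.6 262.9] [605.6   8.4  70. ]
board 0.59 [321.7 260.5] [539.1  45.1   0. ]
blue_tray 0.82 [242.6 247.8] [ 564.3 -175.5    0. ]
blue_tray 0.43 [366.6 248.2] [463.5 151.6   0. ]
grey_tray 0.42 [326.7 224.2] [417.4  22.6   0. ]
spray_bottle 0.94 [159.2 179.9] [ 409.  -506.7    0. ]
spray_bottle 0.56 [287.6 234.3] [484. -72.  -0.]
clear_box 0.95 [527.8 287.1] [456.7 588.6   0. ]
clear_box 0.32 [322.  262.9] [546.3  48.1  -0. ]
side [-180.7 1282.2  944.8] {'T', 'mtx'}
tin 0.81 [300.7 245.8] [599.7  12.9  70. ]
board 0.81 [309.8 271.8] [544.6  51.9   0. ]
spray_bottle 0.72 [404.2 213.5] [ 401.3 -508.8    0. ]
clear_box 0.74 [239.2 384.7] [453.5 588.2   0. ]
```

```bash
python3 - <<'E'
import cv2
a=cv2.imread("pics/scene0.png")[150:350,180:440]; b=cv2.imread("pics/side0.png")[150:350,180:440]
cv2.imwrite("pics/c0.png",cv2.resize(a,(780,600),interpolation=2)); cv2.imwrite("pics/s0.png",cv2.resize(b,(780,600),interpolation=2))
E
```

```text
(no output)
```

View pics/c0.png

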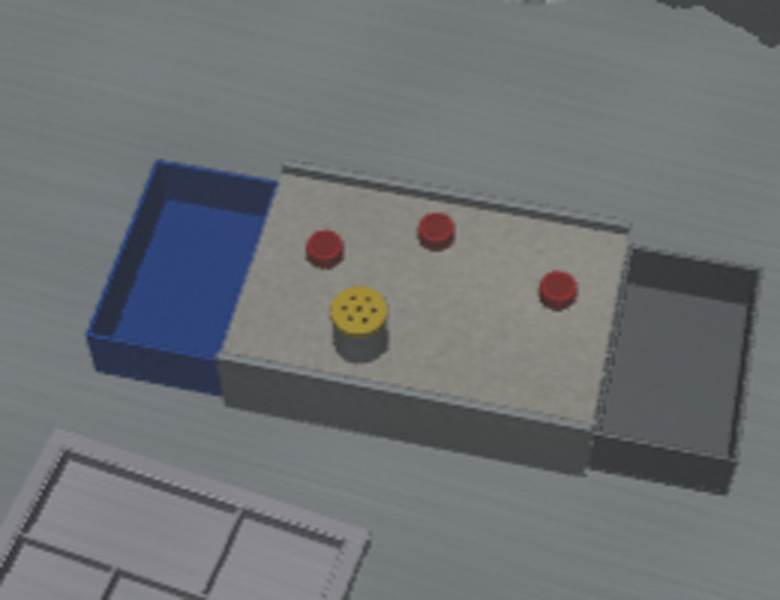

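View pics/s0.png

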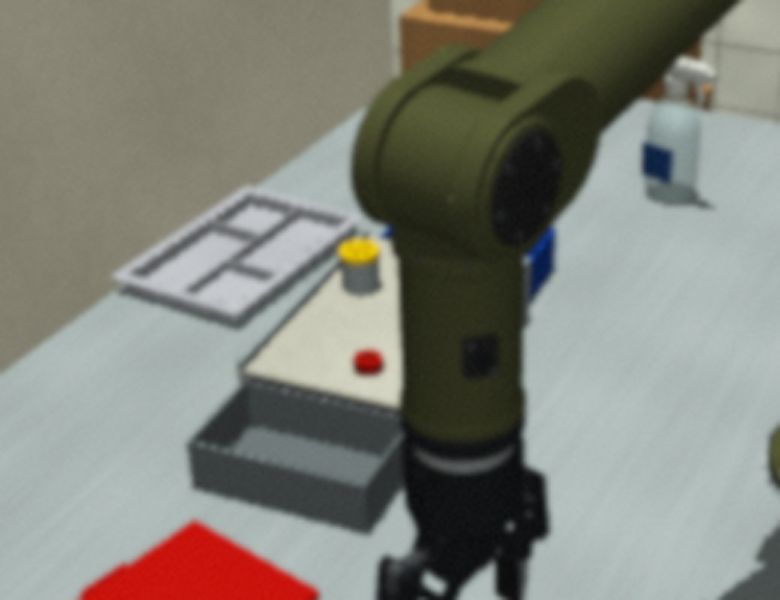

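The scene crop shows the blue tray on the left (world −y) and the grey one on the right. The caps are at crop pixels (325,248), (436,230) and (558,290), and the tin's lid is at (359,310). The side view shows one cap and the tin; the arm hides the rest.

```bash
python3 - <<'E'
from h import *
np.set_printoptions(precision=1,suppress=True)
im=cv2.imread("pics/scene0.png")[:,:,::-1].astype(int)
red=((im[:,:,0]>im[:,:,1]*1.9)&(im[:,:,0]>80)).astype(np.uint8); red[:, :250]=0; red[:,400:]=0; red[:150]=0; red[290:]=0
n,l,s,c=cv2.connectedComponentsWithStats(red)
f=lambda x,y,z: ray("scene",(180+x/3,150+y/3),z)
C=[f(283,165,82),f(628,226,82),f(590,428,82),f(222,358,82)]
for p in C: print("corner",p[:2])
print([np.linalg.norm(C[i]-C[(i+1)%4]) for i in range(4)])
ctr=sum(C)/4; yd=((C[1]-C[0])+(C[2]-C[3])); xd=((C[3]-C[0])+(C[2]-C[1]))
a=np.arctan2(yd[1],yd[0]); b=np.arctan2(xd[1],xd[0])
print("centre",ctr,"yaxis deg",np.degrees(a),"xaxis deg",np.degrees(b))
th=(a-np.pi/2+b)/2; ex=np.array([np.cos(th),np.sin(th)]); ey=np.array([-ex[1],ex[0]])
print("theta",np.degrees(th))
def B(p): d=p[:2]-ctr[:2]; return np.array([d@ex,d@ey])
for i in range(1,n):
    if s[i][4]>15: p=ray("scene",c[i],79); print("cap",c[i],s[i][4],p[:2],"board",B(p))
p=f(359,310,120); print("tin",p,B(p))
for t in("spray_bottle","clear_box"): pass
E
```

```text
corner [ 456.3 -116.1]
corner [429.9 199.1]
corner [639.4 216. ]
corner [666.  -94.7]
[np.float64(316.38193540214456), np.float64(210.16865182133614), np.float64(311.78083641906966), np.float64(210.7703691183122)]
centre [547.9  51.1  82. ] yaxis deg 94.8435284294355 xaxis deg 5.228585879304883
theta 5.0360571543701855
cap [325.  225.3] 79 [478.9  35.2] board [-70.1  -9.8]
cap [287.8 231.4] 86 [527.2 -52.8] board [ -29.7 -101.7]
cap [365.7 245.1] 87 [508.5 154.6] board [-30.2 106.6]
tin [609.6   8.5 120. ] [ 57.7 -47.8]
```

```bash
cat >> h.py <<'E'
CT=np.array([547.9,51.1]); TH=np.radians(5.04); EX=np.array([np.cos(TH),np.sin(TH)]); EY=np.array([-EX[1],EX[0]])
def W(bx,by): return CT+bx*EX+by*EY
def Bd(p): d=np.asarray(p)[:2]-CT; return np.array([d@EX,d@EY])
def plan(xyz,n,yaw=None):
    """rows to world xyz; yaw (deg) of the tool's y axis"""
    o=r.get_obs(); R=np.array(o["tcp_rot"]); p=np.array(o["eef_pos"])
    y0=np.arctan2(R[1,1],R[0,1]); d=0 if yaw is None else np.radians(yaw)-y0
    print("at",p.round(1),"board",Bd(p).round(1),"yaw",np.degrees(y0).round(2),"tilt",R[:2,2].round(3))
    st=(np.asarray(xyz)-p)/n; rows=[]
    for i in range(n):
        a=d*i/n; c,s=np.cos(a),np.sin(a); Ri=np.array([[c,-s,0],[s,c,0],[0,0,1]])@R
        t=Ri.T@st/1000; rows.append("%.4f %.4f %.4f 0 0 %.4f"%(*t,-d/n))
    print(";\n".join(rows))
E
python3 - <<'E'
from h import *
w=W(-30,-60); plan([*w,200],15,5.04)
E
```

```text
at [153.7 631.6 231.4] board [-341.6  612.9] yaw 76.32 tilt [0. 0.]
-0.0341 -0.0358 0.0021 0 0 0.0829;
-0.0369 -0.0329 0.0021 0 0 0.0829;
-0.0395 -0.0297 0.0021 0 0 0.0829;
-0.0418 -0.0263 0.0021 0 0 0.0829;
-0.0439 -0.0228 0.0021 0 0 0.0829;
-0.0456 -0.0191 0.0021 0 0 0.0829;
-0.0470 -0.0152 0.0021 0 0 0.0829;
-0.0481 -0.0113 0.0021 0 0 0.0829;
-0.0489 -0.0072 0.0021 0 0 0.0829;
-0.0493 -0.0032 0.0021 0 0 0.0829;
-0.0494 0.0009 0.0021 0 0 0.0829;
-0.0492 0.0050 0.0021 0 0 0.0829;
-0.0486 0.0091 0.0021 0 0 0.0829;
-0.0477 0.0131 0.0021 0 0 0.0829;
-0.0464 0.0170 0.0021 0 0 0.0829
```

>>> drive_tool:
  deltas: "-0.034 -0.036 0.002 0 0 0.083 -0.67; -0.037 -0.033 0.002 0 0 0.083 -0.67; -0.0395 -0.030 0.002 0 0 0.083 -0.67; -0.042 -0.026 0.002 0 0 0.083 -0.67; -0.044 -0.023 0.002 0 0 0.083 -0.67"

```text
time: 1.3
eef_pos: [277.8, 414.8, 221.5]
tcp_rot: [[-0.792, 0.611, 0.0], [0.611, 0.792, 0.001], [0.0, 0.001, -1.0]]
ft_force: [0.7, 0.1, 0.3]
opening: 14.3
finger_force: 0.0
```

>>> drive_tool:
  deltas: "-0.0455 -0.019 0.002 0 0 0.083 -0.67; -0.047 -0.015 0.002 0 0 0.083 -0.67; -0.048 -0.011 0.002 0 0 0.083 -0.67; -0.049 -0.007 0.002 0 0 0.083 -0.67; -0.049 -0.003 0.002 0 0 0.083 -0.67"

```text
time: 1.8
eef_pos: [401.2, 201.5, 211.7]
tcp_rot: [[-0.478, 0.878, 0.001], [0.878, 0.478, 0.001], [0.001, 0.001, -1.0]]
ft_force: [0.8, 0.0, -1.0]
opening: 13.8
finger_force: 0.0
```

>>> drive_tool:
  deltas: "-0.049 0.001 0.002 0 0 0.083 -0.67; -0.049 0.005 0.002 0 0 0.083 -0.67; -0.0485 0.009 0.002 0 0 0.083 -0.67; -0.0475 0.013 0.002 0 0 0.083 -0.67; -0.046 0.017 0.002 0 0 0.083 -0.67"

```text
time: 2.3
eef_pos: [523.7, -11.7, 201.8]
tcp_rot: [[-0.084, 0.996, 0.001], [0.996, 0.084, 0.001], [0.001, 0.002, -1.0]]
ft_force: [0.0, 0.5, -0.1]
opening: 13.8
finger_force: 0.0
```

Check from near with the wrist camera.

```bash
cat >> h.py <<'E'
def wcam():
    o=r.get_obs(); m=r.camera_model("wrist"); T=np.eye(4); T[:3,:3]=o["tcp_rot"]; T[:3,3]=o["eef_pos"]
    return np.array(m["mtx"],float), T@np.array(m["T_tool_cam"],float)
def wray(K,T,px,z):
    d=T[:3,:3]@(np.linalg.inv(K)@[px[0],px[1],1]*[1,-1,-1]); o=T[:3,3]; return o+d*(z-o[2])/d[2]
E
python3 - <<'E'
from h import *
np.set_printoptions(precision=1,suppress=True)
K,T=wcam(); print(r.camera_model("wrist").keys(),T[:3,3],r.get_obs()["eef_pos"])
save("wrist","w1")
for t,z in(("cap1_center",78),("tin",70)):
    for d in r.tip_of(t,"wrist"): p=wray(K,T,d["centre"],z); print(t,round(d["confidence"],2),np.array(d["centre"]),p[:2],Bd(p))
save("scene","sc1")
for d in r.tip_of("cap1_center","scene"): p=ray("scene",d["centre"],78);print(d["confidence"],np.array(d["centre"]),p,Bd(p))
E
```

```text
dict_keys(['mtx', 'T_tool_cam']) [516.8  64.8 345.8] [523.7 -11.7 201.8]
cap1_center 0.9 [322.5 281.7] [530.  -54.4] [ -27.1 -103.5]
tin 0.92 [434.9 206.8] [607.9   8.9] [ 56.  -47.3]
0.52 [286.  232.4] [531.2 -56.6  78. ] [ -26.1 -105.8]
0.48 [367.5 247.7] [514.3 161.1  78. ] [-23.8 112.6]
```

View pics/w1.png

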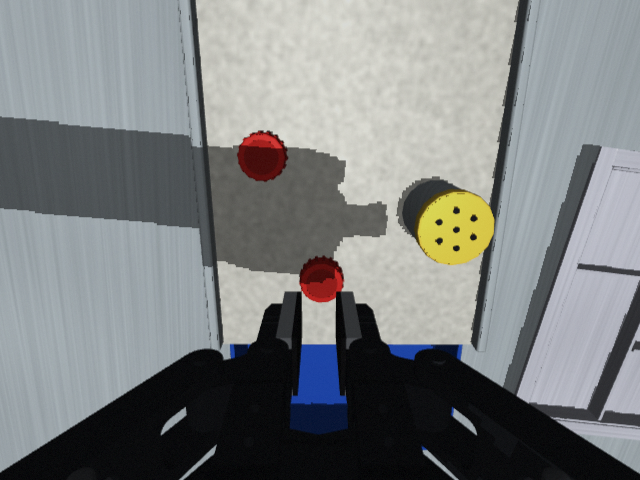

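The wrist view shows cap1 at pixel (262,156) and cap2 at (322,281), the tin's lid at (456,227), the rims near columns 200 and 508, and the board's blue end at row 346.

```bash
python3 - <<'E'
from h import *
np.set_printoptions(precision=1,suppress=True)
K,T=wcam()
for n,px,z in(("cap1",(262,156),84),("cap2",(322,281),82),("rimL70",(204,156),70),("rimL70b",(221,343),70),("rimR82",(510,156),82),("rimR82b",(484,345),82),("rimLout82",(183,40),82),("end",(230,346),70),("end",(460,346),70),("tintop",(456,227),120)):
    p=wray(K,T,px,z); print(n,p[:2],Bd(p))
plan([*W(-28.5,-62),74],5,5.04)
E
```

```text
cap1 [479.9  38.8] [-68.8  -6.3]
cap2 [528.3 -49.5] [-28.4 -98.5]
rimL70 [437.1  33.7] [-111.9   -7.6]
rimL70b [ 450.6 -117.7] [-111.8 -159.5]
rimR82 [646.6  53.1] [98.5 -6.7]
rimR82b [661.  -93.2] [  99.9 -153.7]
rimLout82 [427.8 105.1] [-114.9   64.3]
end [ 458.  -119.9] [-104.5 -162.4]
end [ 648.  -103.2] [  86.1 -162.5]
tintop [604.9  10.3] [ 53.2 -45.6]
at [522.6  -9.4 201.2] board [-30.5 -58.1] yaw 5.0 tilt [-0.  0.]
-0.0008 0.0004 0.0254 0 0 -0.0001;
-0.0008 0.0004 0.0254 0 0 -0.0001;
-0.0008 0.0004 0.0254 0 0 -0.0001;
-0.0008 0.0004 0.0254 0 0 -0.0001;
-0.0008 0.0004 0.0254 0 0 -0.0001
```

>>> drive_tool:
  deltas: "0 0.0005 0.03 0 0 0 -0.67; 0 0.0005 0.03 0 0 0 -0.67; 0 0.0005 0.03 0 0 0 -0.67; 0 0 0.025 0 0 0 -0.67; 0 0 0.01 0 0 0 -0.67"

```text
time: 3.05
eef_pos: [522.1, -7.6, 74.0]
tcp_rot: [[-0.091, 0.996, -0.004], [0.996, 0.091, 0.0], [0.001, -0.004, -1.0]]
ft_force: [-0.5, -0.3, 0.4]
opening: 14.0
finger_force: 0.0
```

>>> drive_tool:
  deltas: "-0.006 0 0 0 0 0 -0.67; -0.006 0 0 0 0 0 -0.67; -0.006 0 0 0 0 0 -0.67; -0.006 0 0 0 0 0 -0.67; -0.006 0 0 0 0 0 -0.67"

```text
time: 3.55
eef_pos: [527.6, -40.4, 77.2]
tcp_rot: [[-0.086, 0.996, 0.002], [0.996, 0.086, 0.0], [0.0, 0.002, -1.0]]
ft_force: [0.4, 0.6, -0.4]
opening: 13.8
finger_force: 0.1
```

>>> drive_tool:
  deltas: "-0.01 0 0 0 0 0 -0.67; -0.01 0 0 0 0 0 -0.67; -0.01 0 0 0 0 0 -0.67; -0.01 0 0 0 0 0 -0.67; -0.01 0 0 0 0 0 -0.67"

```text
time: 4.05
eef_pos: [531.3, -90.5, 76.3]
tcp_rot: [[-0.086, 0.996, -0.0], [0.996, 0.086, -0.0], [-0.0, -0.0, -1.0]]
ft_force: [-0.5, 0.2, 0.3]
opening: 14.1
finger_force: 0.1
```

>>> drive_tool:
  deltas: "-0.01 0 0 0 0 0 -0.67; -0.01 0 0 0 0 0 -0.67; -0.01 0 0 0 0 0 -0.67; -0.006 0 0 0 0 0 -0.67; 0 0 0 0 0 0 -0.67"

```text
time: 4.55
eef_pos: [534.4, -126.6, 76.4]
tcp_rot: [[-0.085, 0.996, 0.0], [0.996, 0.085, -0.0], [-0.0, 0.0, -1.0]]
ft_force: [0.5, 0.2, 0.1]
opening: 14.1
finger_force: 0.0
```

```bash
python3 - <<'E'
from h import *
K,T=wcam(); im=save("wrist","w2"); sc=r.read_camera("scene")
cv2.imwrite("pics/m2.png",np.hstack([cv2.resize(im,(400,300)),cv2.resize(sc[150:350,180:440],(400,300))])[:,:,::-1])
plan([*W(-68.8,40),130],5,5.04)
E
```

```text
at [ 534.4 -125.1   76.2] board [ -28.9 -174.4] yaw 4.99 tilt [-0.  0.]
0.0429 -0.0080 -0.0107 0 0 -0.0002;
0.0429 -0.0080 -0.0107 0 0 -0.0002;
0.0429 -0.0080 -0.0107 0 0 -0.0002;
0.0429 -0.0080 -0.0107 0 0 -0.0002;
0.0429 -0.0080 -0.0107 0 0 -0.0002
```

View pics/m2.png

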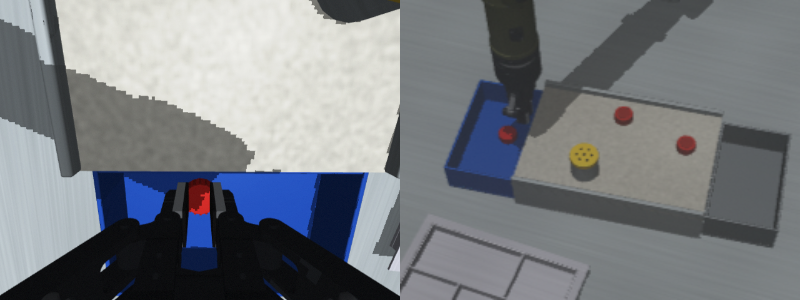

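The mosaic shows cap2 in the blue tray (scene half, about (507,134)). The tin and the other two caps are where they were. Next is cap1.

>>> drive_tool:
  deltas: "0 0 -0.04 0 0 0 -0.67; 0.04 -0.008 -0.014 0 0 0 -0.67; 0.044 -0.008 0 0 0 0 -0.67; 0.044 -0.008 0 0 0 0 -0.67; 0.044 -0.008 0 0 0 0 -0.67"

```text
time: 5.15
eef_pos: [486.9, 45.5, 130.7]
tcp_rot: [[-0.088, 0.996, 0.001], [0.996, 0.088, 0.001], [0.001, 0.001, -1.0]]
ft_force: [-0.1, -0.8, -0.3]
opening: 13.7
finger_force: 0.0
```

>>> drive_tool:
  deltas: "0.044 -0.008 0 0 0 0 -0.67; 0 0 0.02 0 0 0 -0.67; 0 0 0.02 0 0 0 -0.67; 0 0 0.014 0 0 0 -0.67; 0 0 0 0 0 0 -0.67"

```text
time: 5.65
eef_pos: [473.9, 86.6, 74.6]
tcp_rot: [[-0.088, 0.996, -0.004], [0.996, 0.088, -0.001], [-0.001, -0.004, -1.0]]
ft_force: [-0.5, 0.2, -0.3]
opening: 13.7
finger_force: 0.0
```

```bash
python3 - <<'E'
from h import *
o=r.get_obs(); print(o["eef_pos"],Bd(o["eef_pos"]))
im=r.read_camera("scene").astype(int)
red=((im[:,:,0]>im[:,:,1]*1.9)&(im[:,:,0]>80)).astype(np.uint8); red[:, :200]=0; red[:,400:]=0; red[:150]=0; red[290:]=0
n,l,s,c=cv2.connectedComponentsWithStats(red)
for i in range(1,n):
    if s[i][4]>15: p=ray("scene",c[i],79); print(c[i],s[i][4],Bd(p))
E
```

```text
[473.91155059  86.62378949  74.62192719] [-70.58157373  41.88641445]
[324.85897436 225.34615385] 78 [-70.0423969  -10.15913957]
[249.5        238.14285714] 84 [  12.95528746 -194.4638816 ]
[365.62222222 245.24444444] 90 [-29.74195612 106.573031  ]
```

>>> drive_tool:
  deltas: "-0.006 0 0 0 0 0 -0.67; -0.006 0 0 0 0 0 -0.67; -0.006 0 0 0 0 0 -0.67; -0.006 0 0 0 0 0 -0.67; -0.007 0 0 0 0 0 -0.67"

```text
time: 6.2
eef_pos: [478.7, 54.9, 76.6]
tcp_rot: [[-0.087, 0.996, 0.001], [0.996, 0.087, 0.001], [0.0, 0.001, -1.0]]
ft_force: [0.2, -0.2, 0.5]
opening: 14.5
finger_force: 0.1
```

>>> drive_tool:
  deltas: "-0.01 0 0 0 0 0 -0.67; -0.012 0 0 0 0 0 -0.67; -0.012 0 0 0 0 0 -0.67; -0.012 0 0 0 0 0 -0.67; -0.012 0 0 0 0 0 -0.67"

```text
time: 6.7
eef_pos: [483.6, -3.6, 76.3]
tcp_rot: [[-0.086, 0.996, 0.0], [0.996, 0.086, 0.0], [0.0, 0.0, -1.0]]
ft_force: [0.7, -0.3, -0.0]
opening: 14.3
finger_force: 0.1
```

>>> drive_tool:
  deltas: "-0.012 0 0 0 0 0 -0.67; -0.012 0 0 0 0 0 -0.67; -0.012 0 0 0 0 0 -0.67; -0.012 0 0 0 0 0 -0.67; -0.012 0 0 0 0 0 -0.67"

```text
time: 7.2
eef_pos: [488.8, -63.1, 76.3]
tcp_rot: [[-0.087, 0.996, 0.0], [0.996, 0.087, 0.0], [0.0, 0.0, -1.0]]
ft_force: [-0.2, -0.1, 0.6]
opening: 14.1
finger_force: 0.1
```

>>> drive_tool:
  deltas: "-0.012 0 0 0 0 0 -0.67; -0.012 0 0 0 0 0 -0.67; -0.012 0 0 0 0 0 -0.67; -0.012 0 0 0 0 0 -0.67; -0.012 0 0 0 0 0 -0.67"

```text
time: 7.7
eef_pos: [494.1, -122.9, 76.3]
tcp_rot: [[-0.087, 0.996, 0.0], [0.996, 0.087, -0.0], [-0.0, 0.0, -1.0]]
ft_force: [0.3, 0.2, 0.4]
opening: 14.1
finger_force: 0.0
```

```bash
python3 - <<'E'
from h import *
o=r.get_obs(); print(o["eef_pos"],Bd(o["eef_pos"]))
K,T=wcam(); im=save("wrist","w3"); sc=r.read_camera("scene")
cv2.imwrite("pics/m3.png",np.hstack([cv2.resize(im,(400,300)),cv2.resize(sc[150:350,180:440],(400,300))])[:,:,::-1])
E
```

```text
[ 494.0508557  -122.91263432   76.29754169] [ -68.9281606 -168.6091217]
```

View pics/m3.png

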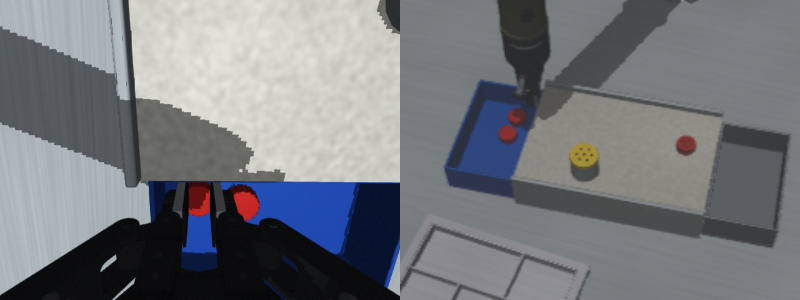

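Cap1 and cap2 both lie in the blue tray, at about (517,117) and (507,134) in the mosaic. Cap3 is still at (686,144). Next is cap3.

>>> drive_tool:
  deltas: "0 0 -0.04 0 0 0 -0.67; 0.04 0.005 -0.014 0 0 0 -0.67; 0.041 0.005 0 0 0 0 -0.67; 0.041 0.005 0 0 0 0 -0.67; 0.041 0.005 0 0 0 0 -0.67"

```text
time: 8.3
eef_pos: [499.6, 44.4, 130.7]
tcp_rot: [[-0.087, 0.996, 0.001], [0.996, 0.087, 0.001], [0.001, 0.001, -1.0]]
ft_force: [1.5, -0.2, -0.1]
opening: 14.1
finger_force: 0.0
```

>>> drive_tool:
  deltas: "0.041 0.005 0 0 0 0 -0.67; 0.041 0.005 0 0 0 0 -0.67; 0.041 0.005 0 0 0 0 -0.67; 0.041 0.005 0 0 0 0 -0.67; 0 0 0 0 0 0 -0.67"

```text
time: 8.8
eef_pos: [503.8, 215.5, 130.0]
tcp_rot: [[-0.097, 0.995, -0.001], [0.995, 0.097, 0.003], [0.003, -0.0, -1.0]]
ft_force: [0.5, 0.5, -1.0]
opening: 14.1
finger_force: 0.0
```

```bash
python3 - <<'E'
from h import *
K,T=wcam(); im=r.read_camera("wrist"); print(Bd(r.get_obs()["eef_pos"]),r.get_obs()["eef_pos"])
for d in r.tip_of("cap1_center","wrist"): p=wray(K,T,d["centre"],78); print("w",d["confidence"],d["centre"],Bd(p))
r.read_camera("scene")
for d in r.tip_of("cap1_center","scene"): p=ray("scene",d["centre"],78); print("s",d["confidence"],d["centre"],Bd(p))
E
```

```text
[-29.34031303 163.56937687] [504.30336261 211.45937212 129.94209363]
s 0.53 [248.3, 236.4] [   7.58144779 -199.4111164 ]
```

>>> drive_tool:
  deltas: "0 0 0.02 0 0 0 -0.67; 0 0 0.02 0 0 0 -0.67; 0 0 0.014 0 0 0 -0.67; -0.006 0 0 0 0 0 -0.67; -0.006 0 0 0 0 0 -0.67"

```text
time: 9.5
eef_pos: [506.8, 194.2, 76.6]
tcp_rot: [[-0.086, 0.996, 0.0], [0.996, 0.086, -0.0], [-0.0, 0.0, -1.0]]
ft_force: [-0.6, -0.1, -0.5]
opening: 13.7
finger_force: 0.0
```

```bash
python3 - <<'E'
from h import *
o=r.get_obs(); print(o["eef_pos"],Bd(o["eef_pos"]))
im=r.read_camera("scene").astype(int)
red=((im[:,:,0]>im[:,:,1]*1.9)&(im[:,:,0]>80)).astype(np.uint8); red[:, :200]=0; red[:,400:]=0; red[:150]=0; red[290:]=0
n,l,s,c=cv2.connectedComponentsWithStats(red)
for i in range(1,n):
    if s[i][4]>15: print(c[i],s[i][4],Bd(ray("scene",c[i],79)))
E
```

```text
[506.75562444 194.24781558  76.58688899] [-28.40958844 146.2089328 ]
[255.74683544 226.63291139] 79 [ -26.60188173 -188.77924492]
[249.5        238.14285714] 84 [  12.95528746 -194.4638816 ]
[363.84482759 245.37931034] 58 [-28.33531439 102.12686983]
```

>>> drive_tool:
  deltas: "-0.006 0 0 0 0 0 -0.67; -0.006 0 0 0 0 0 -0.67; -0.006 0 0 0 0 0 -0.67; -0.007 0 0 0 0 0 -0.67; -0.01 0 0 0 0 0 -0.67"

```text
time: 10.05
eef_pos: [509.5, 160.4, 76.5]
tcp_rot: [[-0.088, 0.996, 0.0], [0.996, 0.088, 0.0], [0.0, 0.0, -1.0]]
ft_force: [0.2, -0.3, -0.1]
opening: 14.0
finger_force: 0.1
```

>>> drive_tool:
  deltas: "-0.012 0 0 0 0 0 -0.67; -0.012 0 0 0 0 0 -0.67; -0.012 0 0 0 0 0 -0.67; -0.012 0 0 0 0 0 -0.67; -0.012 0 0 0 0 0 -0.67"

```text
time: 10.55
eef_pos: [514.8, 99.6, 76.3]
tcp_rot: [[-0.087, 0.996, 0.0], [0.996, 0.087, 0.0], [0.0, 0.0, -1.0]]
ft_force: [-0.5, -1.3, -0.6]
opening: 13.8
finger_force: 0.1
```

>>> drive_tool:
  deltas: "-0.012 0 0 0 0 0 -0.67; -0.012 0 0 0 0 0 -0.67; -0.012 0 0 0 0 0 -0.67; -0.012 0 0 0 0 0 -0.67; -0.012 0 0 0 0 0 -0.67"

```text
time: 11.05
eef_pos: [520.0, 40.0, 76.3]
tcp_rot: [[-0.087, 0.996, 0.0], [0.996, 0.087, 0.0], [0.0, 0.0, -1.0]]
ft_force: [-0.7, 0.0, 0.3]
opening: 14.1
finger_force: 0.1
```

```bash
python3 - <<'E'
from h import *
o=r.get_obs(); print(o["eef_pos"],Bd(o["eef_pos"]))
K,T=wcam(); im=r.read_camera("wrist"); sc=r.read_camera("scene")
cv2.imwrite("pics/m4.png",np.hstack([cv2.resize(im,(400,300)),cv2.resize(sc[150:350,180:440],(400,300))])[:,:,::-1])
E
```

```text
[519.99392848  40.04678643  76.33672076] [-28.76921378  -8.55889575]
```

View pics/m4.png

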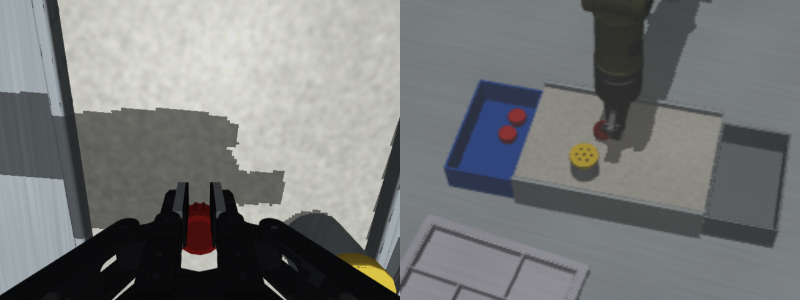

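Cap3 sits between the fingertips and is moving with them; the tin is clear. I'll sweep on.

>>> drive_tool:
  deltas: "-0.012 0 0 0 0 0 -0.67; -0.012 0 0 0 0 0 -0.67; -0.012 0 0 0 0 0 -0.67; -0.012 0 0 0 0 0 -0.67; -0.012 0 0 0 0 0 -0.67"

```text
time: 11.65
eef_pos: [525.2, -20.0, 76.3]
tcp_rot: [[-0.087, 0.996, 0.0], [0.996, 0.087, 0.0], [0.0, 0.0, -1.0]]
ft_force: [-0.7, -0.8, 0.3]
opening: 13.9
finger_force: 0.0
```

>>> drive_tool:
  deltas: "-0.012 0 0 0 0 0 -0.67; -0.012 0 0 0 0 0 -0.67; -0.012 0 0 0 0 0 -0.67; -0.012 0 0 0 0 0 -0.67; -0.012 0 0 0 0 0 -0.67"

```text
time: 12.15
eef_pos: [530.4, -79.5, 76.3]
tcp_rot: [[-0.087, 0.996, 0.0], [0.996, 0.087, 0.0], [0.0, 0.0, -1.0]]
ft_force: [0.8, 0.4, 0.0]
opening: 14.3
finger_force: 0.0
```

>>> drive_tool:
  deltas: "-0.012 0 0 0 0 0 -0.67; -0.012 0 0 0 0 0 -0.67; -0.012 0 0 0 0 0 -0.67; -0.006 0 0 0 0 0 -0.67; 0 0 0 0 0 0 -0.67"

```text
time: 12.65
eef_pos: [533.9, -121.7, 76.3]
tcp_rot: [[-0.085, 0.996, 0.0], [0.996, 0.085, -0.0], [-0.0, 0.0, -1.0]]
ft_force: [0.5, -0.0, -0.4]
opening: 13.9
finger_force: 0.0
```

>>> drive_tool:
  deltas: "0 0 -0.03 0 0 0 -0.67; 0 0 -0.04 0 0 0 -0.67; 0 0 -0.04 0 0 0 -0.67; 0 0 -0.02 0 0 0 -0.67; 0 0 0 0 0 0 -0.67"

```text
time: 13.15
eef_pos: [536.2, -120.1, 209.9]
tcp_rot: [[-0.088, 0.996, 0.007], [0.996, 0.088, 0.001], [0.0, 0.007, -1.0]]
ft_force: [-0.1, 0.6, 0.0]
opening: 14.2
finger_force: 0.0
```

```bash
python3 - <<'E'
from h import *
o=r.get_obs(); print(o["time"],o["eef_pos"],Bd(o["eef_pos"]))
im=r.read_camera("wrist"); sc=r.read_camera("scene")
cv2.imwrite("pics/m5.png",np.hstack([cv2.resize(im,(400,300)),cv2.resize(sc[150:350,180:440],(400,300))])[:,:,::-1])
E
```

```text
13.15 [ 536.18056352 -120.06199242  209.90983297] [ -26.7109104  -169.47064673]
```

View pics/m5.png

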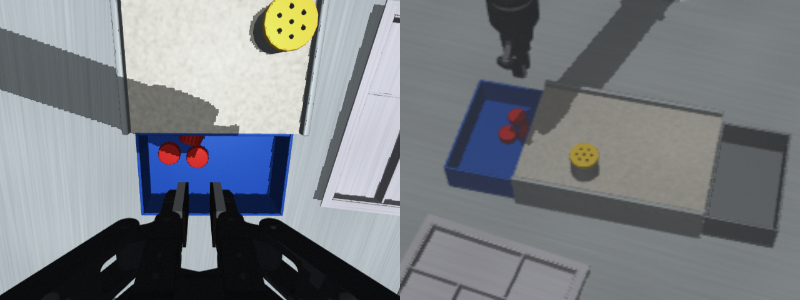

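All three caps are in or at the tray. Cap3 looks tilted near the board-side wall, so I'll check its height before handing in.

```bash
python3 - <<'E'
from h import *
im=r.read_camera("wrist"); sc=r.read_camera("scene"); sd=r.read_camera("side")
a=cv2.resize(im[190:350,200:480],(420,240),interpolation=2); b=cv2.resize(sc[165:225,190:260],(380,326),interpolation=2)
K,T=wcam()
print("side tray px",[proj("side",[*W(x,-164),60]).round() for x in(-100,90)])
c=cv2.resize(sd[170:270,280:410],(420,323),interpolation=2)
o=np.zeros((563,800,3),np.uint8); o[:240,:420]=a; o[:326,420:]=b; o[240:563,:420]=c
cv2.imwrite("pics/m6.png",o[:,:,::-1])
for cam in("wrist","scene","side"):
  for d in r.tip_of("cap1_center",cam): print(cam,round(d["confidence"],2),d["centre"])
E
```

```text
side tray px [array([352., 239.]), array([304., 231.])]
wrist 0.84 [317.9, 253.9]
scene 0.54 [248.2, 240.9]
```

View pics/m6.png

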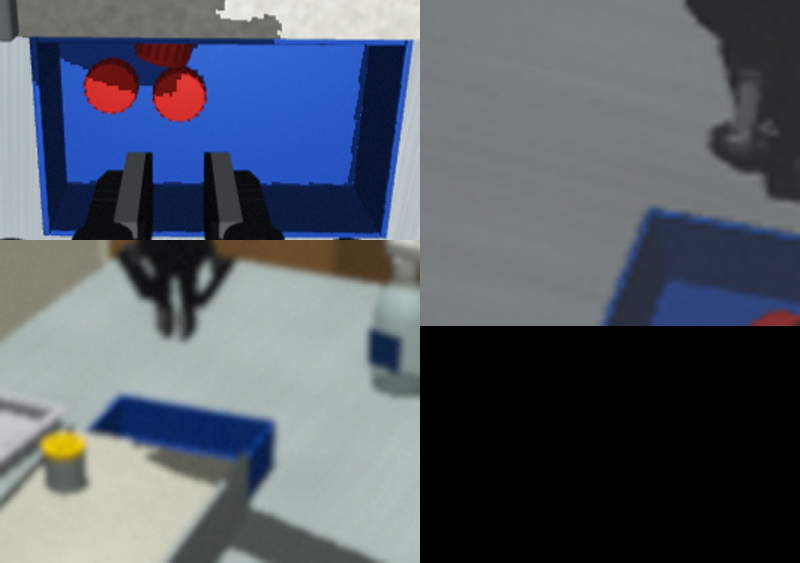

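The wrist crop shows caps 1 and 2 flat on the tray floor, at about (111,85) and (180,94). Cap3 stands on edge behind them at (165,55), inside the board-side wall: the rim hides part of it and nothing shows above the board. The arm is clear of everything, so I'll hand in.

```bash
python3 -c "
from station import r
print(r.finish_job())"
```

```text
the job is handed in; nothing more can be done
None
```

I swept all three red caps into the blue tray and handed the job in at about 13 s; no verdict came back. Two caps lie flat and the third stands on edge against the board-side wall. The grey tray is empty, and in the pictures the tin is where it was.

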